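# Close a night latch and hold it in the assembly corner

## Task

Put the loose steel cover, thumb turn up, squarely on the open brass lock case so that it drops fully home, and bring the case into the corner of the assembly board: long side flush against the aluminium fence, end against the blue stop block. Then press it firmly with one diagonal push, down onto the board and into the fence at once, so that its screws could be driven, and finish while still holding it pressed there. Leave the padlock, the screwdriver and the spray can alone.

Things in the scene. Friction and masses are not known exactly. Their poses are not given: they have to be found in the camera images.
- bed: Green plastic assembly board screwed to the table, 220 (x) x 260 (y) x 12 mm. Origin: centre of its underside, on the table. Fence and stop stand on it, with axes parallel to its own: +x is the direction into the fence, +y the direction towards the stop. The lock case slides on it with a friction of 0.5 to 0.7 times the load on the board.
- fence: Fixed aluminium bar on the board, 18 mm thick (x), 240 mm long (y), 20 mm high, lower than the lock case. The case goes against its -x face.
- fence_face (a point): Middle of the fence's working face (its -x side), at the level of the board's top, 12 mm above the table. Axes as the board's: the case comes from -x, and the face runs along y.
- stop: Fixed blue plastic block on the board next to the fence, 60 (x) x 26 (y) x 20 mm high. Its place along the fence differs from job to job. The case's end goes against its -y face.
- stop_face (a point): Middle of the stop's working face (its -y side), at the level of the board's top. Axes as the board's: the case comes from -y.
- case: Brass night-latch case, open on top, 70 (x) x 100 (y) x 28 mm high, walls 4 mm, 0.35 kg or so, works inside well below the rim. A steel latch nose 22 mm wide stands 12 mm out of its -y end. Loose on the board, up to 15 degrees askew, clear of fence and stop. Origin: centre of its underside, z up. Its +x long side goes to the fence, its +y end to the stop.
- case_back (a point): Middle of the case's +x long side, at the underside: meets the fence.
- case_end (a point): Middle of the case's +y end, at the underside: meets the stop.
- cover: Steel cover, 0.14 kg or so: plate 70 (x) x 100 (y) x 4 mm, lying boss down on the table. Origin: centre of the plate's underside. Boss below it 6 mm deep, 56 x 86 mm (50 x 80 in its lower half), drops into the case with 3 mm play a side. On top a brass disc (42 mm wide, 4 high) carries a fixed thumb turn. Home, its origin is 28 mm above the case's. Fits half turned too.
- turn_top (a point): Centre of the top of the cover's brass thumb turn, 34 mm above the cover's origin: an upright bar to grip, 12 mm thick (x), 36 mm long (y), 26 mm tall above the disc.
- padlock: Bystander: red padlock lying down, body 42 x 50 x 22 mm, steel shackle.
- screwdriver: Bystander: screwdriver lying to the right of the board.
- spray: Bystander: yellow-banded spray can, 52 mm across, 140 mm high, standing.

How it is judged:
By the outcome, as a careful person would: the job done as asked, in the order asked, and still so for the second after the job is handed in, while the arm keeps its last pose, push and grip.
It also fails if it takes over 48 s, if anything falls off the work surface, if the arm or the gripper's body presses on something with over 40 N, if the wrist force passes 120 N, or if a joint passes its speed limit or range.

## Robot

A 6-joint arm with a two-finger parallel gripper is mounted at the origin on the work surface. World frame = base frame: x ahead of the robot, y to its left, z up, the work surface at z = 0. Lengths are in m, angles in rad, forces in N, time in s.
With the tool pointing down it reaches from about 0.3 to 0.875 m from the base axis. Payload 6.4 kg.
Tool frame: the origin (TCP) lies between the finger pads; the fingertips stand 11 mm ahead of it and the grasp point (between the pads) lies 8 mm behind it (ctrl.tcp_to_tips is the y of the fingertips in the tool frame, in m); y points along the fingers, x is the direction in which the jaws open and shut, and the axes are right-handed (so a half turn about y gives the same grasp; the last joint's range is limited). The gripper opens to 85 mm and grips with 20 to 120 N. Pads are 22 mm wide; open, the fingers measure 114 mm over their backs; the gripper's body (76 mm by 85 mm) begins 54 mm behind the grasp point. The pads swing forward as they close: fully open they stand 13 mm farther back than shut.
Start: joints at [1.14, 0.181, 1.607, -0, 1.354, -0.206], TCP at [0.128, 0.561, 0.242] pointing down, gripper open.
Joint ranges: [-2.99, 2.99], [-0.89, 2.07], [0.3, 2.58], [-1.14, 4.28], [0, 2.63], [-3.12, 3.12]. Speed limits (rad/s): [2.57, 2.57, 3.01, 3.14, 3.14, 3.14].

## Interface

Orientations are given as a unit quaternion [w, x, y, z].
In Python, from bench import ctrl gives the robot as it stands.
- The arm moves only by the tool apply_moves, never from a script. Its argument "plan" is text: rows parted by semicolons, each of 7 numbers parted by spaces: the shift along the tool's x, y, z each as a share of 0.05 m, from -1 to 1, then the turn, a rotation vector about the tool's x, y, z each as a share of 0.12 rad, from -1 to 1, then the opening, from 0 (shut) to 1 (fully open). In form: dx dy dz wx wy wz claw; .... A call has exactly 5 rows; each row shifts and turns the commanded pose from where the row before left it, along the tool's axes as they then stand; what a row does not reach is not made up. A row lasts 1/10 s, in which the tool goes at most 50 mm and 8.59 degrees, less where a joint would pass 70% of its speed; a pose out of reach is approached as far as the arm can. A call with a number of a shift or a turn outside -1 to 1 is refused whole. A call with a gripper value outside its range is refused whole. The fingers move at their own pace and stop on an object; the grip force is fixed at half the most. Time passes only in rows, so rows that do not move let the fingers close, or fill a call up. It gives the time, the measured TCP pose, the force and the opening at its end, in the units of the state.
- ctrl.get_obs(): the state, without advancing time (a new reading comes with each control period).
- ctrl.camera(name): name is "scene" or "top"; returns the picture (400x640x3 uint8, red, green, blue); there is no depth.
- ctrl.get_calibration(name): a dict with "intrinsics" (3x3 intrinsics, pixels), "k1" (the pictures are not rectified: a ray, as slopes to the right and down, at radius r is drawn at 1 + k1 r^2 times it, then the intrinsics apply), "R" (3x3) and "t" (3): a world point X has camera coordinates R X + t. Camera axes: x right, y down, z forward; pixel columns grow to the right and rows downward; lengths in m; the calibration is good to about 2 mm. A picture is of the moment at which its call begins. get_calibration takes no time and is no camera call.
- ctrl.hand_in(): hands the job in, once; it reports no verdict.
Trained networks look in the newest picture that a camera, given by its name, has taken for a name from the list of things; names that differ only in an ending like _2 or _b are one class to them, and where a whole thing is asked for, a point or a joint stands for the part that bears it (a point fixed in the world has none). Each returns a list of dicts, best first, with "score" (0 to 1); they miss things now and then, are a little off and sometimes report something else, mostly with a low value. They report only what shows in the picture. A call takes as long as a camera call.
- ctrl.recognise(camera, target): "point" ([x, y, z] in m, in world coordinates, good to about 4 mm: the middle of the surface that is visible of it).
The state is a dict: "time_s": time; "q": joint angles; "dq": joint speeds; "joint_efforts": joint torques, N m; "eef_pos": TCP position; "eef_rot": TCP orientation; "wrist_force": force on the tool from outside, world axes, zero at the start; "torque": the same for the moment, N m; "opening": opening from 0.0 (shut) to 1.0 (fully open).
Only numpy, scipy, OpenCV 4.12 (cv2) and the standard library are available. Lean on these libraries where they do the work, as an engineer would, in place of code of your own. Each camera call takes 0.05 s, during which the arm holds its last target.

## Working session

There is one attempt and no reset: what is moved stays moved. The work goes in short steps, Python scripts to look and compute and a tool call to move; the robot and the scene stay as the last step left them, time stands still between calls to the robot, and variables do not carry over. Pictures are saved under pics/ and viewed, and the job is handed in when it is done.

Besides the shell and the picture viewer there is one more tool, called after "Request:" as name(argument=value, ...), one argument or row to a line, values as JSON. apply_moves: Moves the arm, as the interface text tells. Shift numbers are shares of 0.05 m and turn numbers shares of 0.12 rad, none past 1 either way. Its arguments: {"type":"object","properties":{"plan":{"type":"string"}},"required":["plan"]}

```bash
ls; mkdir -p pics; python3 - <<'E'
from bench import ctrl
import cv2,numpy as np
for n in("scene","top"):
    im=ctrl.camera(n); cv2.imwrite(f"pics/{n}0.png",im[:,:,::-1])
    c=ctrl.get_calibration(n); print(n,np.round(c["intrinsics"],1).tolist(),c["k1"],np.round(c["R"],3).tolist(),np.round(c["t"],3).tolist())
for n in("scene","top"):
  for t in("case","case_back","case_end","cover","turn_top","fence_face","stop_face","stop","bed"):
    try:
        r=ctrl.recognise(n,t); print(n,t,[(np.round(d["point"],3).tolist(),round(d["score"],2)) for d in r[:3]])
    except Exception as e: print(n,t,e)
o=ctrl.get_obs(); print(o, ctrl.tcp_to_tips)
E
```

```text
pics
scene [[420.3, 0.0, 315.3], [0.0, 420.3, 199.5], [0.0, 0.0, 1.0]] -0.01613443354924517 [[-0.038, 0.999, -0.018], [0.8, 0.019, -0.599], [-0.598, -0.037, -0.8]] [0.091, -0.414, 1.429]
top [[403.1, 0.0, 323.5], [0.0, 403.1, 204.1], [0.0, 0.0, 1.0]] -0.055172941573529206 [[-0.012, -1.0, 0.008], [-0.992, 0.011, -0.128], [0.128, -0.009, -0.992]] [-0.056, 0.558, 1.19]
scene case [([0.599, -0.1, 0.027], 0.73), ([0.652, -0.407, 0.099], 0.65)]
scene case_back [([0.596, -0.101, 0.025], 0.9)]
scene case_end [([0.593, -0.098, 0.032], 0.59)]
scene cover [([0.457, 0.213, 0.01], 0.77)]
scene turn_top [([0.454, 0.212, 0.012], 0.92), ([0.669, -0.059, 0.029], 0.75)]
scene fence_face [([0.674, -0.056, 0.028], 0.7)]
scene stop_face [([0.616, 0.026, 0.032], 0.66)]
scene stop [([0.616, 0.02, 0.027], 0.57)]
scene bed [([0.553, -0.05, 0.015], 0.85)]
top case [([0.592, -0.096, 0.024], 0.93)]
top case_back [([0.588, -0.094, 0.024], 0.68), ([0.398, -0.425, 0.024], 0.4)]
top case_end [([0.593, -0.099, 0.021], 0.74), ([0.447, 0.212, 0.01], 0.32)]
top cover [([0.45, 0.211, 0.01], 0.72)]
top turn_top []
top fe
[... 244 characters left out ...]
, 0.019], 0.97)]
{'time_s': 1.0, 'q': array([ 1.13969943e+00,  1.80793276e-01,  1.60701856e+00,  1.85711229e-05,
        1.35377516e+00, -2.06322848e-01]), 'dq': array([-9.48307871e-04, -7.12078256e-07,  2.34338788e-04,  1.08483934e-03,
        1.20912838e-03,  7.09187224e-04]), 'joint_efforts': array([ 7.03332098e-04, -4.44853663e+01, -3.51681304e+01, -2.19668618e-04,
        7.41781623e-04, -4.66907034e-05]), 'eef_pos': array([0.1281557 , 0.56055089, 0.24228326]), 'eef_rot': array([ 0.55292841, -0.55291516, -0.44076811,  0.44077031]), 'wrist_force': array([ 0.04160317, -0.11676783, -0.62842126]), 'torque': array([ 0.02642283,  0.04452799, -0.01151308]), 'opening': 1.0034487461947355} 0.011
```

View pics/scene0.png

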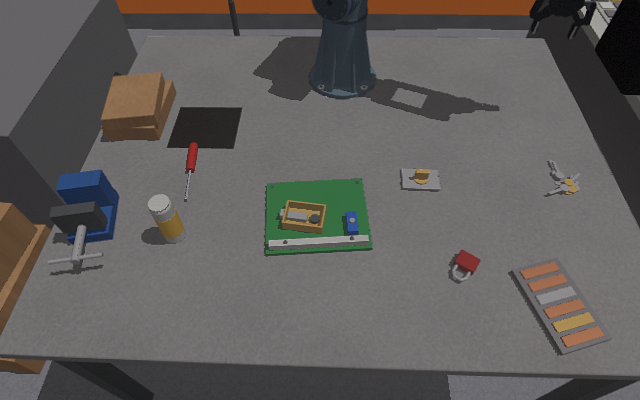

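View pics/top0.png

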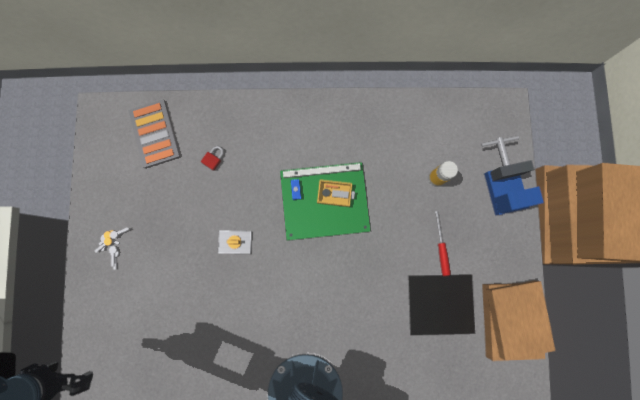

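```bash
python3 - <<'E'
import cv2,numpy as np
t=cv2.imread("pics/top0.png"); s=cv2.imread("pics/scene0.png")
cv2.imwrite("pics/tz.png",cv2.resize(t[155:250,270:380],None,fx=6,fy=6,interpolation=cv2.INTER_CUBIC))
a=cv2.resize(t[225:260,210:260],None,fx=8,fy=8,interpolation=cv2.INTER_CUBIC)
b=cv2.resize(s[160:195,393:443],None,fx=8,fy=8,interpolation=cv2.INTER_CUBIC)
cv2.imwrite("pics/cz.png",np.hstack([a,b]))
cv2.imwrite("pics/sz.png",cv2.resize(s[172:260,258:378],None,fx=6,fy=6,interpolation=cv2.INTER_CUBIC))
E
```

```text
(no output)
```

View pics/tz.png

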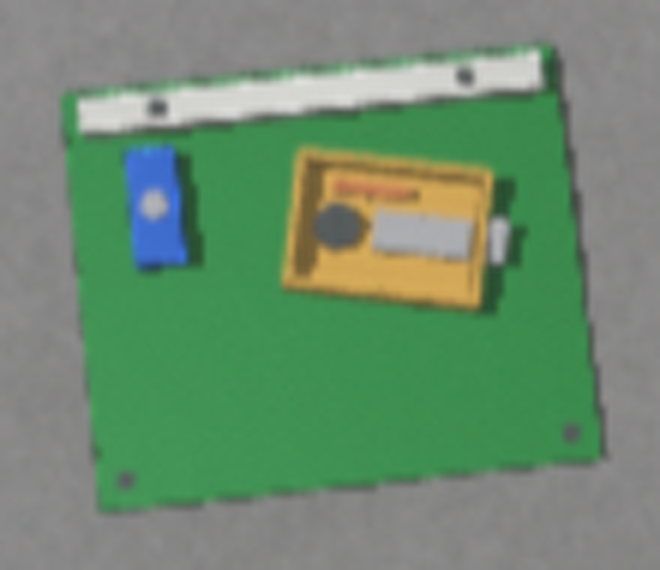

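View pics/cz.png

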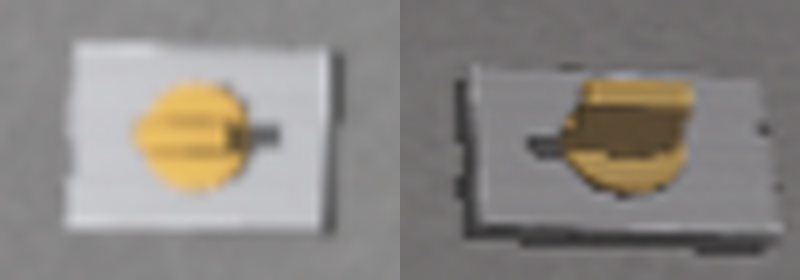

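View pics/sz.png

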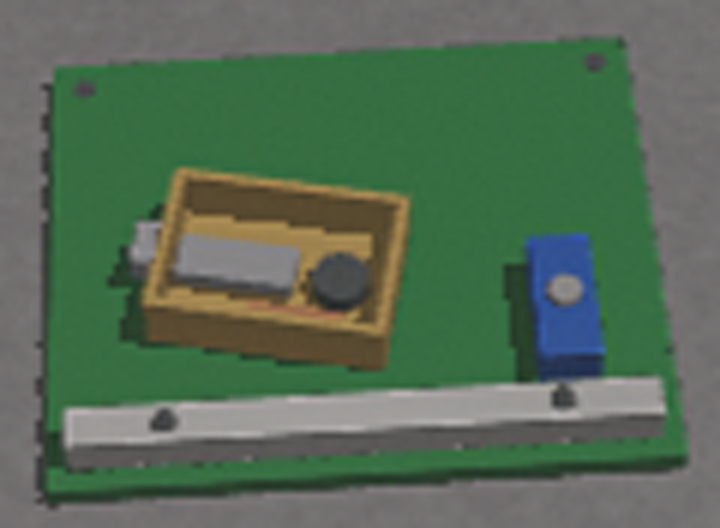

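```bash
cat > h.py <<'E'
import cv2,numpy as np
from scipy.optimize import minimize
from bench import ctrl
CAL={n:ctrl.get_calibration(n) for n in("scene","top")}
def proj(n,P):
    c=CAL[n];X=np.asarray(P)@np.array(c["R"]).T+np.array(c["t"]);u=X[:,:2]/X[:,2:]
    u=u*(1+c["k1"]*(u**2).sum(1,keepdims=True));K=np.array(c["intrinsics"])
    return u@K[:2,:2].T+K[:2,2]
def box(lx,ly,z0,z1):
    return np.array([[sx*lx/2,sy*ly/2,z] for sx in(-1,1) for sy in(-1,1) for z in(z0,z1)])
def place(B,p):
    c,s=np.cos(p[2]),np.sin(p[2]);R=np.array([[c,-s,0],[s,c,0],[0,0,1]]);return B@R.T+[p[0],p[1],0]
F=6
def fit(n,mask,off,B,p0):
    # mask: upsampled F binary float; off: crop offset
    def cost(p):
        q=(proj(n,place(B,p))-off+.5)*F-.5
        m=np.zeros(mask.shape,np.uint8);h=cv2.convexHull(q.astype(np.float32))
        cv2.fillConvexPoly(m,np.round(h*16).astype(np.int32),1,shift=4)
        return np.abs(m-mask).sum()
    best=None
    for k in range(3):
        s=[.006,.006,.08] if k==0 else [.002,.002,.03]
        S=[p0]+[np.array(p0)+np.eye(3)[i]*s[i] for i in range(3)]
        r=minimize(cost,p0,method="Nelder-Mead",options=dict(initial_simplex=S,xatol=1e-5,fatol=1));p0=r.x
    return r.x,r.fun/mask.sum()
def crop(im,ctr,half):
    x,y=int(ctr[0]-half),int(ctr[1]-half);
    return cv2.resize(im[y:y+2*half,x:x+2*half],None,fx=F,fy=F,interpolation=cv2.INTER_CUBIC),np.array([x,y])
def biggest(m,hull=True):
    m=m.astype(np.uint8);cs,_=cv2.findContours(m,cv2.RETR_EXTERNAL,cv2.CHAIN_APPROX_NONE);c=max(cs,key=cv2.contourArea)
    if hull:c=cv2.convexHull(c)
    o=np.zeros(m.shape,np.uint8);cv2.drawContours(o,[c],-1,1,-1);return o.astype(float)
E
cat > m.py <<'E'
from h import *
import sys
for n in("top","scene"):
    im=cv2.imread(f"pics/{n}0.png")
    def run(name,P,half,sel,B,p0,hull=True):
        c,off=crop(im,proj(n,[P])[0],half);hsv=cv2.cvtColor(c,cv2.COLOR_BGR2HSV);m=biggest(sel(c.astype(int),hsv),hull)
        p,e=fit(n,m,off,B,p0)
        cc=c.copy();q=(proj(n,place(B,p))-off+.5)*F-.5
        cv2.polylines(cc,[cv2.convexHull(q.astype(np.float32)).astype(np.int32)],1,(255,0,255),1)
        cs,_=cv2.findContours(m.astype(np.uint8),0,1);cv2.drawContours(cc,cs,-1,(0,0,255),1)
        cv2.imwrite(f"pics/f_{n}_{name}.png",cv2.resize(cc,(400,400)));print(n,name,np.round(p[:2]*1000,1),round(np.degrees(p[2]),2),round(e,3));return p
    y0=-0.08
    run("bed",[.55,-.05,.01],56,lambda c,h:(h[...,0]>45)&(h[...,0]<85)&(h[...,1]>90),box(.22,.26,0,.012),[.55,-.05,.08])
    run("case",[.595,-.098,.03],30,lambda c,h:(h[...,0]>8)&(h[...,0]<28)&(h[...,1]>70),box(.07,.1,.012,.04),[.595,-.098,-.1])
    run("stop",[.61,.02,.02],20,lambda c,h:(h[...,0]>100)&(h[...,0]<125)&(h[...,1]>120),box(.06,.026,.012,.032),[.61,.02,.08])
    run("fence",[.66,-.05,.03],55,lambda c,h:(h[...,1]<60)&(h[...,2]>(130 if n=="top" else 60))&(biggest((h[...,0]>45)&(h[...,0]<85)&(h[...,1]>90))>0),box(.018,.24,.031 if n=="top" else .012,.032),[.66,-.05,.08])
    run("cover",[.452,.212,.01],28,lambda c,h:((h[...,2]>(160 if n=="top" else 112))|(h[...,1]>120)),box(.07,.1,.006,.010),[.452,.212,0])
E
python3 m.py; cd pics; python3 -c "
import cv2,numpy as np
for n in('top','scene'):
  cv2.imwrite(f'F{n}.png',cv2.resize(np.vstack([np.hstack([cv2.imread(f'f_{n}_{k}.png') for k in r]) for r in (('bed','case','stop'),('fence','cover','cover'))]),(795,530)))"
```

```text
top bed [573.  -65.8] 5.4 0.014
top case [593.6 -95.8] -6.87 0.033
top stop [607.6  23.3] 6.03 0.054
top fence [665.3 -56.3] 5.37 0.193
top cover [447.5 214.3] -0.09 0.035
scene bed [569.7 -67.6] 5.25 0.015
scene case [591.7 -97.2] -7.16 0.011
scene stop [604.6  22.6] 4.84 0.056
scene fence [663.7 -58.8] 5.3 0.016
scene cover [504.6 195.2] 1.34 0.728
```

View pics/Ftop.png

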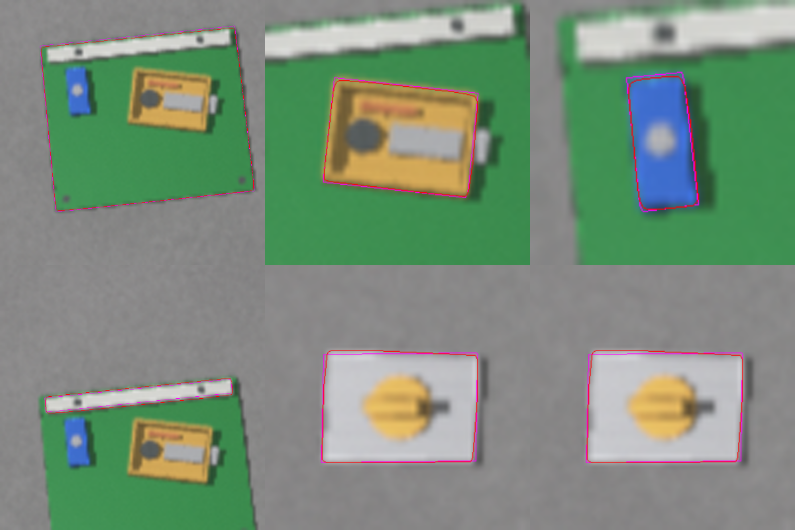

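View pics/Fscene.png

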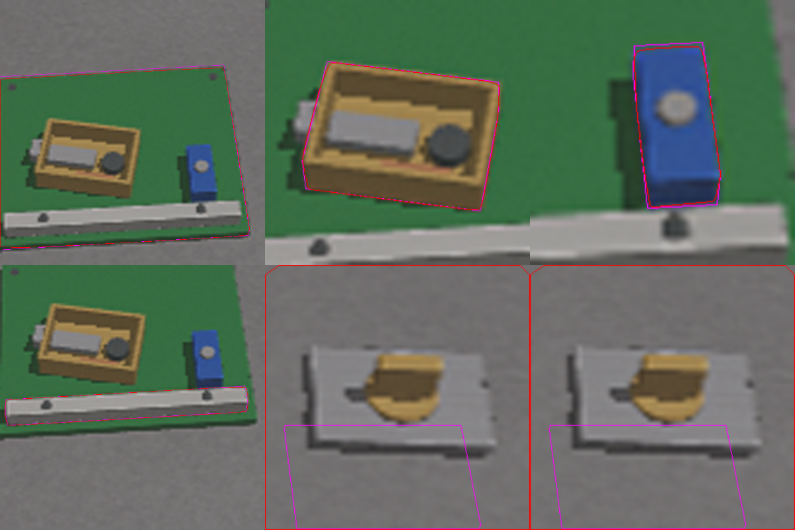

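```bash
cat > mv.py <<'E'
from h import *
from scipy.spatial.transform import Rotation as Ro
def down(yaw): # tool x = (cos,sin,0), tool y = down
    x=np.array([np.cos(yaw),np.sin(yaw),0]);y=np.array([0,0,-1.]);return np.column_stack([x,y,np.cross(x,y)])
def cur():
    o=ctrl.get_obs();q=o["eef_rot"];return o["eef_pos"],Ro.from_quat([q[1],q[2],q[3],q[0]]).as_matrix(),o
def plan(pos,yaw,n,claw,start=None):
    p,R,o=cur()
    if start is not None: p,R=start
    Rt=down(yaw)
    if R[:,0]@Rt[:,0]<0: Rt=down(yaw+np.pi)
    w=Ro.from_matrix(R.T@Rt).as_rotvec()/n;d=(np.array(pos)-p)/n
    for i in range(n):
        print(" ".join(f"{v:.3f}" for v in [*(R.T@d/.05),*(w/.12),claw])+(";" if (i+1)%5 else "\n"),end=" ")
        R=R@Ro.from_rotvec(w).as_matrix()
    print()
    return np.array(pos),Rt
def st():
    p,R,o=cur();print("t",round(o["time_s"],2),"p",np.round(p*1000,1),"yaw",round(np.degrees(np.arctan2(R[1,0],R[0,0])),2),"tilt",np.round(R[2],3),"F",np.round(o["wrist_force"],1),"M",np.round(o["torque"],2),"op",round(o["opening"],3),"q6",np.round(o["q"],2))
E
python3 - <<'E'
from mv import *
st()
pts=np.array([[72,66],[362,80],[380,228],[82,222]])
pts=(pts+.5)/8-.5+[393,160]
from scipy.optimize import least_squares
C=np.array([[-.035,-.05,.010],[-.035,.05,.010],[.035,.05,.010],[.035,-.05,.010]])
r=least_squares(lambda p:(proj("scene",place(C,p))-pts).ravel(),[.446,.213,0]);print(r.x[:2]*1000,np.degrees(r.x[2]),np.abs(r.fun).max())
P,R=plan([.4465,.2133,.12],0,12,1)
E
```

```text
t 1.0 p [128.2 560.6 242.3] yaw 77.12 tilt [ 0. -1.  0.] F [ 0.  -0.1 -0.6] M [ 0.03  0.04 -0.01] op 1.003 q6 [ 1.14  0.18  1.61  0.    1.35 -0.21]
[446.42639393 213.32604679] -1.78914779941186 0.7709209314294299
-0.446 0.204 -0.646 -0.000 0.935 -0.000 1.000; -0.371 0.204 -0.692 -0.000 0.935 -0.000 1.000; -0.291 0.204 -0.729 -0.000 0.935 -0.000 1.000; -0.208 0.204 -0.757 -0.000 0.935 -0.000 1.000; -0.121 0.204 -0.776 -0.000 0.935 -0.000 1.000
 -0.034 0.204 -0.784 -0.000 0.935 -0.000 1.000; 0.054 0.204 -0.783 -0.000 0.935 -0.000 1.000; 0.141 0.204 -0.772 -0.000 0.935 -0.000 1.000; 0.227 0.204 -0.752 -0.000 0.935 -0.000 1.000; 0.310 0.204 -0.721 -0.000 0.935 -0.000 1.000
 0.389 0.204 -0.682 -0.000 0.935 -0.000 1.000; 0.462 0.204 -0.635 -0.000 0.935 -0.000 1.000;
```

Request:
apply_moves(
  plan="-0.45 0.2 -0.65 0 0.93 0 1; -0.37 0.2 -0.69 0 0.93 0 1; -0.29 0.2 -0.73 0 0.93 0 1; -0.21 0.2 -0.76 0 0.93 0 1; -0.12 0.2 -0.78 0 0.93 0 1",
)

```text
time_s: 1.5
eef_pos: [0.2622, 0.4145, 0.1921]
eef_rot: [0.654, -0.653, -0.27, 0.27]
wrist_force: [0.5, 0.6, -0.3]
opening: 1.0
```

Request:
apply_moves(
  plan="-0.03 0.2 -0.78 0 0.93 0 1; 0.05 0.2 -0.78 0 0.93 0 1; 0.14 0.2 -0.77 0 0.93 0 1; 0.23 0.2 -0.75 0 0.93 0 1; 0.31 0.2 -0.72 0 0.93 0 1",
)

```text
time_s: 2.0
eef_pos: [0.3953, 0.2708, 0.1422]
eef_rot: [0.703, -0.703, -0.08, 0.079]
wrist_force: [0.6, -0.0, -0.4]
opening: 0.999
```

Request:
apply_moves(
  plan="0.39 0.2 -0.68 0 0.93 0 1; 0.46 0.2 -0.63 0 0.93 0 1; 0 0 0 0 0 0 1; 0 0 0 0 0 0 1; 0 0 0 0 0 0 1",
)

```text
time_s: 2.5
eef_pos: [0.447, 0.2154, 0.1224]
eef_rot: [0.707, -0.707, -0.003, 0.003]
wrist_force: [-0.7, -0.1, 0.9]
opening: 0.998
```

```bash
python3 - <<'E'
from mv import *
st()
plan([.4465,.2135,.03],np.radians(-.8),5,1)
im=ctrl.camera("scene");cv2.imwrite("pics/s1.png",cv2.resize(im[100:250,340:500,::-1],None,fx=4,fy=4))
E
```

```text
t 2.5 p [447.  215.4 122.4] yaw 0.47 tilt [-0. -1.  0.] F [-0.7 -0.1  0.9] M [ 0.04 -0.03 -0.03] op 0.998 q6 [0.21 0.15 1.9  0.   1.08 0.2 ]
-0.002 0.370 -0.008 -0.000 0.037 -0.001 1.000; -0.002 0.370 -0.008 -0.000 0.037 -0.001 1.000; -0.002 0.370 -0.008 -0.000 0.037 -0.001 1.000; -0.002 0.370 -0.008 -0.000 0.037 -0.001 1.000; -0.002 0.370 -0.008 -0.000 0.037 -0.001 1.000
```

Request:
apply_moves(
  plan="0 0.5 -0.01 0 0.04 0 1; 0 0.5 -0.01 0 0.04 0 1; 0 0.4 -0.01 0 0.04 0 1; 0 0.25 -0.01 0 0.04 0 1; 0 0.2 0 0 0.04 0 1",
)

```text
time_s: 3.05
eef_pos: [0.447, 0.2135, 0.0293]
eef_rot: [0.707, -0.707, 0.006, -0.005]
wrist_force: [-0.4, -0.5, 0.9]
opening: 1.0
```

Request:
apply_moves(
  plan="0 0 0 0 0 0 0; 0 0 0 0 0 0 0; 0 0 0 0 0 0 0; 0 0 0 0 0 0 0; 0 0 0 0 0 0 0",
)

```text
time_s: 3.55
eef_pos: [0.4482, 0.2129, 0.0304]
eef_rot: [0.707, -0.707, 0.006, -0.007]
wrist_force: [2.6, -0.1, 1.4]
opening: 0.141
```

```bash
python3 - <<'E'
from mv import *
st()
im=ctrl.camera("scene");cv2.imwrite("pics/s2.png",cv2.resize(im[100:250,340:500,::-1],None,fx=4,fy=4))
E
```

```text
t 3.55 p [448.2 212.9  30.4] yaw -0.99 tilt [ 0.002 -1.     0.   ] F [ 2.6 -0.1  1.4] M [ 0.01 -0.43 -0.  ] op 0.141 q6 [ 0.2   0.32  1.94 -0.    0.89  0.22]
```

View pics/s2.png

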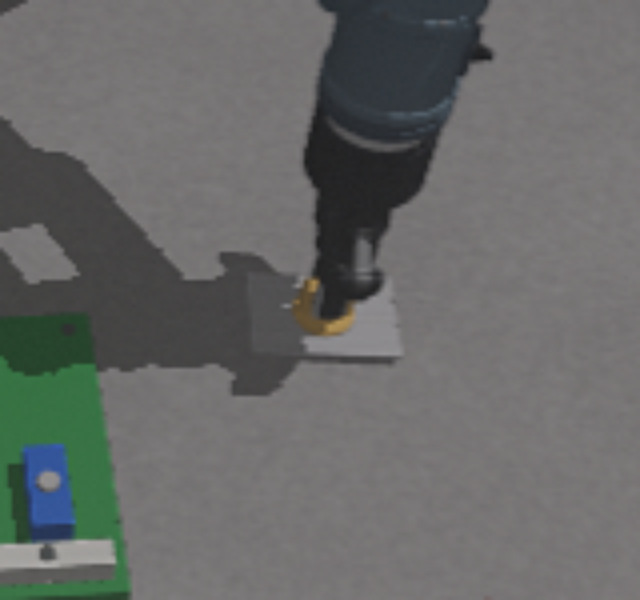

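```bash
python3 - <<'E'
from mv import *
s=plan([.4482,.2129,.12],np.radians(-.8),3,0)
plan([.5935,-.096,.12],np.radians(-7),10,0,s)
E
```

```text
0.000 -0.596 0.000 -0.001 -0.009 0.005 0.000; -0.000 -0.596 0.000 -0.001 -0.009 0.005 0.000; -0.001 -0.596 -0.000 -0.001 -0.009 0.005 0.000; 
0.299 0.000 -0.614 0.000 0.090 0.000 0.000; 0.306 0.000 -0.610 0.000 0.090 0.000 0.000; 0.312 0.000 -0.607 0.000 0.090 0.000 0.000; 0.319 0.000 -0.604 0.000 0.090 0.000 0.000; 0.325 0.000 -0.600 0.000 0.090 0.000 0.000
 0.332 0.000 -0.597 0.000 0.090 0.000 0.000; 0.338 0.000 -0.593 0.000 0.090 0.000 0.000; 0.345 0.000 -0.589 0.000 0.090 0.000 0.000; 0.351 0.000 -0.586 0.000 0.090 0.000 0.000; 0.357 0.000 -0.582 0.000 0.090 0.000 0.000
```

Request:
apply_moves(
  plan="0 -0.3 0 0 0 0 0; 0 -0.5 0 0 0 0 0; 0 -0.6 0 0 0 0 0; 0 -0.4 0 0 0 0 0; 0 0 0 0 0 0 0",
)

```text
time_s: 4.1
eef_pos: [0.4497, 0.2133, 0.1228]
eef_rot: [0.708, -0.707, 0.004, -0.008]
wrist_force: [1.0, -0.5, -0.7]
opening: 0.131
```

Request:
apply_moves(
  plan="0.3 0 -0.61 0 0.09 0 0; 0.31 0 -0.61 0 0.09 0 0; 0.31 0 -0.61 0 0.09 0 0; 0.32 0 -0.6 0 0.09 0 0; 0.33 0 -0.6 0 0.09 0 0",
)

```text
time_s: 4.6
eef_pos: [0.5196, 0.0571, 0.1183]
eef_rot: [0.707, -0.707, 0.026, -0.025]
wrist_force: [0.2, 0.0, -2.2]
opening: 0.124
```

Request:
apply_moves(
  plan="0.33 0 -0.6 0 0.09 0 0; 0.34 0 -0.59 0 0.09 0 0; 0.34 0 -0.59 0 0.09 0 0; 0.35 0 -0.45 0 0.09 0 0; 0.1 0 0 0 0.09 0 0",
)

```text
time_s: 5.1
eef_pos: [0.5838, -0.0624, 0.1184]
eef_rot: [-0.705, 0.706, -0.046, 0.045]
wrist_force: [0.2, 0.2, -1.4]
opening: 0.127
```

```bash
python3 - <<'E'
from mv import *
st()
a=ctrl.camera("scene");cv2.imwrite("pics/scene3.png",a[:,:,::-1]);b=ctrl.camera("top");cv2.imwrite("pics/top3.png",b[:,:,::-1])
p,R,o=cur()
for n,im,q in(("scene",a,(240,140)),("top",b,(270,130))):
    c=cv2.resize(im[q[1]:q[1]+110,q[0]:q[0]+130,::-1],None,fx=6,fy=6,interpolation=cv2.INTER_CUBIC)
    cv2.imwrite(f"pics/z3{n}.png",c)
st()
E
```

```text
t 5.1 p [583.8 -62.4 118.4] yaw -7.4 tilt [-0.    -1.    -0.001] F [ 0.2  0.2 -1.4] M [ 0.01 -0.04  0.02] op 0.127 q6 [-0.31  0.35  1.67 -0.    1.12 -0.18]
t 5.2 p [582.8 -59.6 118.3] yaw -7.27 tilt [-0.002 -1.     0.001] F [-0.4 -0.1 -1.4] M [-0.   -0.01  0.04] op 0.124 q6 [-0.3   0.34  1.67  0.    1.13 -0.18]
```

View pics/z3scene.png

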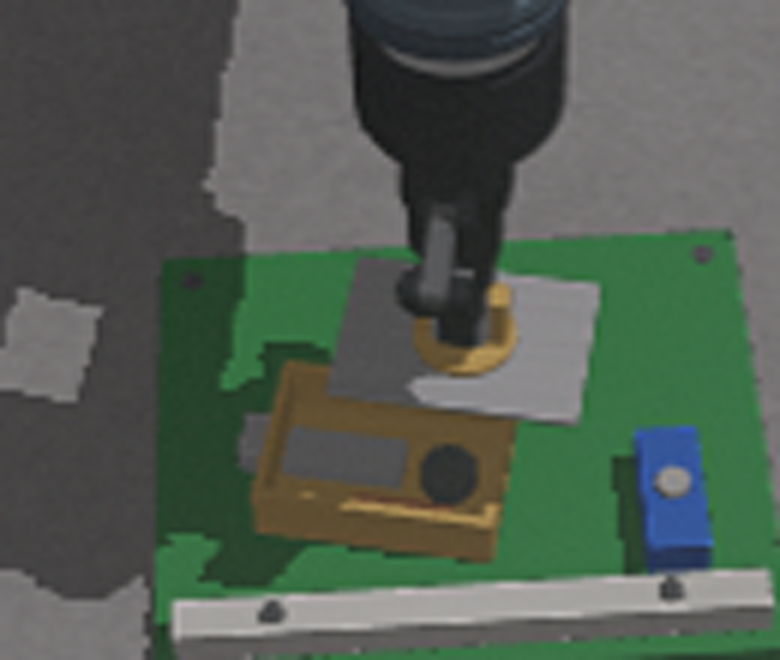

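View pics/z3top.png

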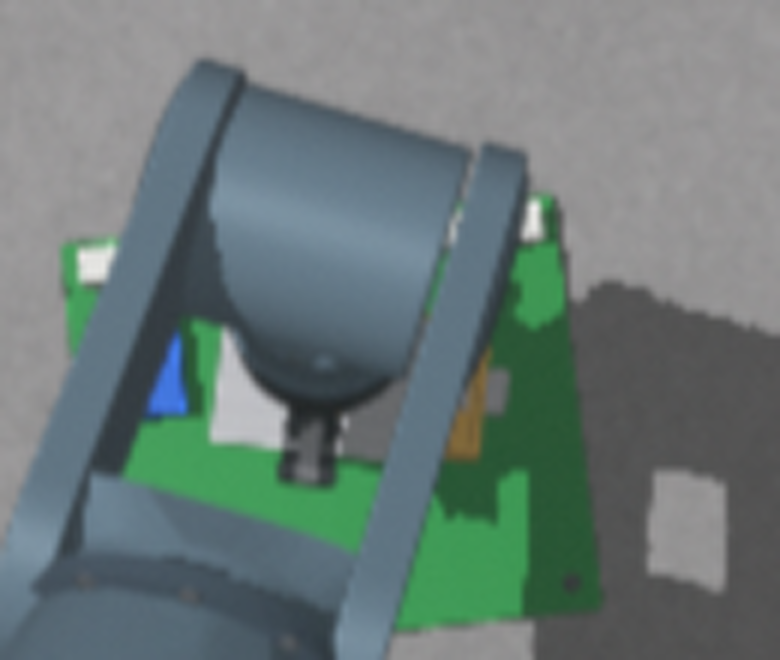

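```bash
python3 - <<'E'
from mv import *
from scipy.optimize import least_squares
pts=np.array([[359,260],[600,283],[580,425],[330,398]]);pts=(pts+.5)/6-.5+[240,140]
for zb in(.090,.094,.098):
    C=np.array([[-.035,-.05,zb+.004],[-.035,.05,zb+.004],[.035,.05,zb],[.035,-.05,zb]])
    r=least_squares(lambda p:(proj("scene",place(C,p))-pts).ravel(),[.58,-.06,-.1]);print(zb,r.x[:2]*1000,np.degrees(r.x[2]),np.abs(r.fun).max())
st()
E
```

```text
0.09 [577.99429492 -62.50545333] -6.089656537147889 0.4669812297626379
0.094 [581.00704808 -62.34671809] -6.097896385165602 0.5446903957669917
0.098 [584.01957473 -62.18801221] -6.106235472026325 0.6232548325593541
t 5.2 p [582.8 -59.6 118.3] yaw -7.27 tilt [-0.002 -1.     0.001] F [-0.4 -0.1 -1.4] M [-0.   -0.01  0.04] op 0.124 q6 [-0.3   0.34  1.67  0.    1.13 -0.18]
```

```bash
python3 - <<'E'
from mv import *
s=plan([.5942,-.097,.1],np.radians(-7.6),3,0)
E
```

```text
0.107 0.122 -0.238 -0.002 0.016 -0.005 0.000; 0.107 0.122 -0.238 -0.002 0.016 -0.005 0.000; 0.108 0.122 -0.238 -0.002 0.016 -0.005 0.000;
```

Request:
apply_moves(
  plan="0.11 0.12 -0.24 0 0.02 0 0; 0.11 0.12 -0.24 0 0.02 0 0; 0.1 0.12 -0.24 0 0.01 0 0; 0 0 0 0 0 0 0; 0 0 0 0 0 0 0",
)

```text
time_s: 5.7
eef_pos: [0.5942, -0.0972, 0.1013]
eef_rot: [0.706, -0.705, 0.047, -0.046]
wrist_force: [0.0, -0.1, -1.8]
opening: 0.127
```

```bash
python3 - <<'E'
from mv import *
a=ctrl.camera("scene");st();cv2.imwrite("pics/scene4.png",a[:,:,::-1])
plan([.5942,-.097,.075],np.radians(-7.6),1,0)
q=(260,150);c=cv2.resize(a[q[1]:q[1]+80,q[0]:q[0]+100,::-1],None,fx=8,fy=8,interpolation=cv2.INTER_CUBIC)
cv2.imwrite("pics/z4.png",c)
E
```

```text
t 5.75 p [594.3 -96.9 101.7] yaw -7.53 tilt [-0. -1.  0.] F [ 0.4  0.9 -0.5] M [ 0.    0.01 -0.03] op 0.126 q6 [-0.36  0.4   1.64  0.    1.1  -0.23]
-0.002 0.533 -0.002 -0.003 0.010 -0.004 0.000;
```

View pics/z4.png

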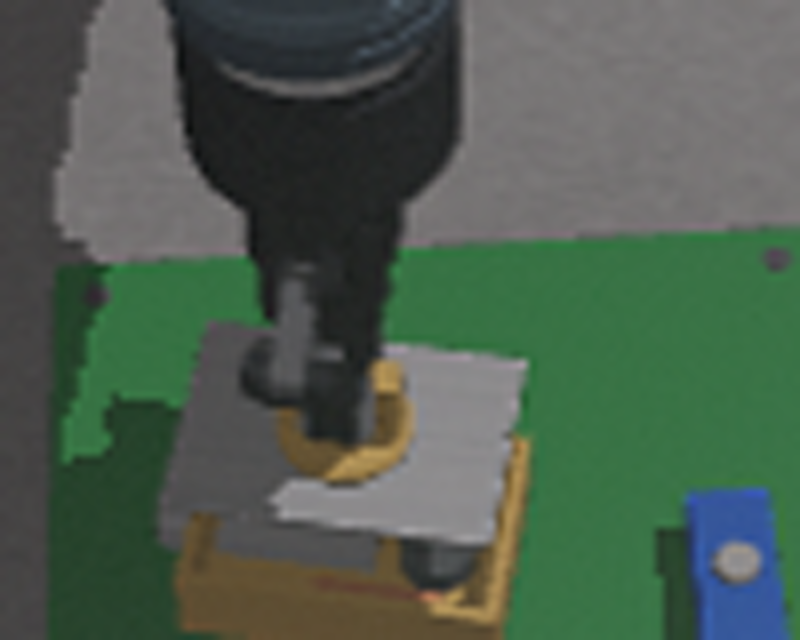

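```bash
python3 - <<'E'
from mv import *
from scipy.optimize import least_squares
im=cv2.imread("pics/scene4.png")
off=np.array([260,150]);c=cv2.resize(im[150:230,260:360],None,fx=8,fy=8,interpolation=cv2.INTER_CUBIC)
def draw(p,B,col,idx=None):
    q=((proj("scene",place(B,p))-off+.5)*8-.5).astype(int)
    e=[(0,1),(2,3),(4,5),(6,7),(0,2),(1,3),(4,6),(5,7),(0,4),(1,5),(2,6),(3,7)]
    for a,b in e: cv2.line(c,tuple(map(int,q[a])),tuple(map(int,q[b])),col,1)
    return q
draw([.5917,-.0972,np.radians(-7.16)],box(.07,.1,.012,.04),(0,0,255))
for y in(-6.8,):
    print(draw([.5915,-.0968,np.radians(y)],box(.07,.1,.0773,.0813),(255,0,255)))
cv2.imwrite("pics/o4.png",c)
E
```

```text
[[209 327]
 [208 319]
 [528 363]
 [528 355]
 [162 510]
 [161 503]
 [495 550]
 [494 543]]
```

View pics/o4.png

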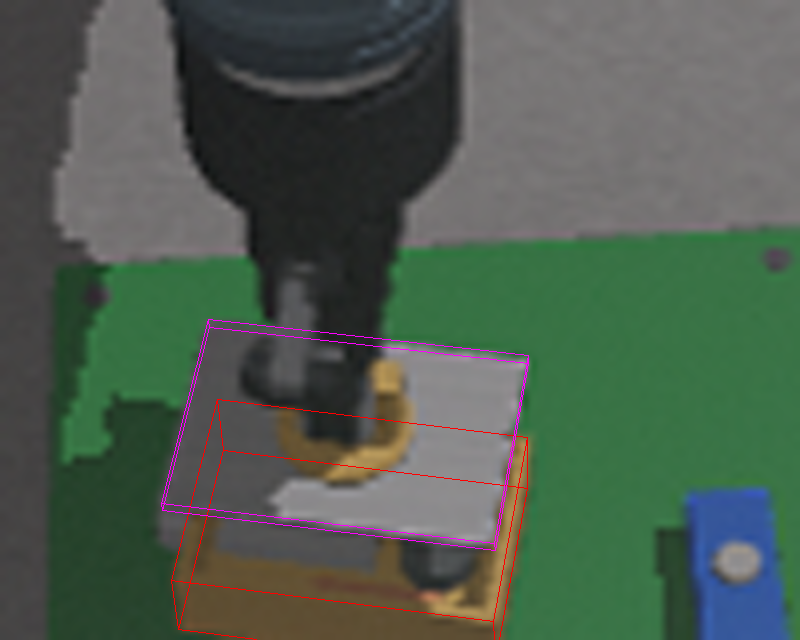

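Request:
apply_moves(
  plan="0 0.15 0 0 0 0 0; 0 0.18 0 0 0 0 0; 0 0.15 0 0 0 0 0; 0 0.08 0 0 0 0 0; 0 0 0 0 0 0 0",
)

```text
time_s: 6.25
eef_pos: [0.5938, -0.0966, 0.0726]
eef_rot: [0.706, -0.705, 0.047, -0.046]
wrist_force: [0.1, -0.3, -1.4]
opening: 0.128
```

Request:
apply_moves(
  plan="0 0.05 0 0 0 0 0; 0 0.05 0 0 0 0 0; 0 0.03 0 0 0 0 0; 0 0.03 0 0 0 0 0; 0 0 0 0 0 0 0",
)

```text
time_s: 6.75
eef_pos: [0.5944, -0.097, 0.0656]
eef_rot: [0.706, -0.706, 0.046, -0.046]
wrist_force: [-0.3, 0.3, -0.8]
opening: 0.127
```

```bash
python3 - <<'E'
from mv import *
a=ctrl.camera("scene");st();cv2.imwrite("pics/scene5.png",a[:,:,::-1])
q=(260,150);c=cv2.resize(a[q[1]:q[1]+80,q[0]:q[0]+100,::-1],None,fx=8,fy=8,interpolation=cv2.INTER_CUBIC)
cv2.imwrite("pics/z5.png",c)
E
```

```text
t 6.8 p [594.5 -97.   65.8] yaw -7.52 tilt [-0. -1. -0.] F [-0.1 -0.2 -1.2] M [-0.01  0.03 -0.  ] op 0.126 q6 [-0.36  0.45  1.65 -0.    1.04 -0.23]
```

View pics/z5.png

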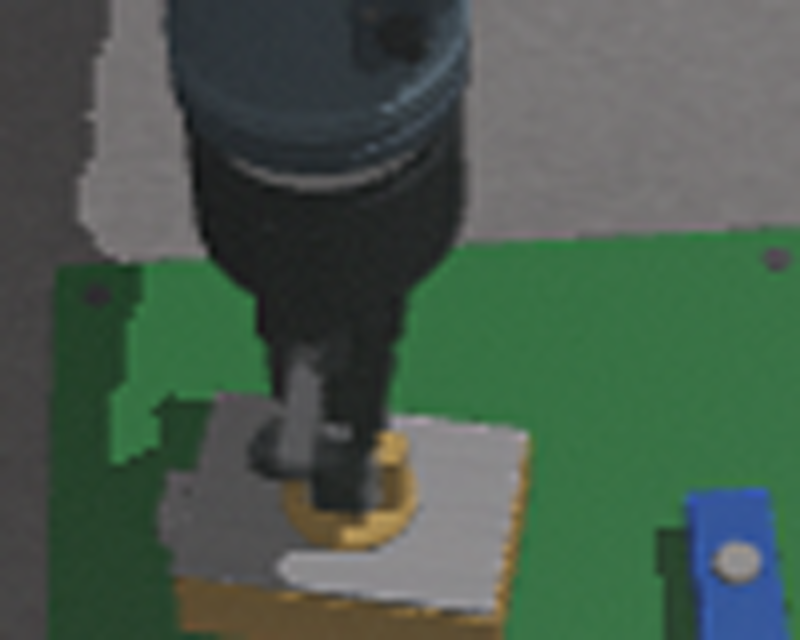

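Request:
apply_moves(
  plan="0 0.02 0 0 0 0 0; 0 0.02 0 0 0 0 0; 0 0.02 0 0 0 0 0; 0 0 0 0 0 0 0; 0 0 0 0 0 0 0",
)

```text
time_s: 7.3
eef_pos: [0.5947, -0.0971, 0.0646]
eef_rot: [-0.705, 0.706, -0.046, 0.046]
wrist_force: [-5.7, 2.1, 13.1]
opening: 0.118
```

```bash
python3 - <<'E'
from mv import *
st()
plan([.6151,-.0501,.0646],np.radians(4.8),10,0)
E
```

```text
t 7.3 p [594.7 -97.1  64.6] yaw -7.51 tilt [ 0. -1. -0.] F [-5.7  2.1 13.1] M [0.27 0.95 0.02] op 0.118 q6 [-0.36  0.45  1.65 -0.    1.04 -0.23]
0.028 -0.000 0.098 0.000 -0.179 0.000 0.000; 0.030 -0.000 0.098 0.000 -0.179 0.000 0.000; 0.032 -0.000 0.097 0.000 -0.179 0.000 0.000; 0.034 -0.000 0.096 0.000 -0.179 0.000 0.000; 0.036 -0.000 0.096 0.000 -0.179 0.000 0.000
 0.039 -0.000 0.095 0.000 -0.179 0.000 0.000; 0.041 -0.000 0.094 0.000 -0.179 0.000 0.000; 0.043 -0.000 0.093 0.000 -0.179 0.000 0.000; 0.045 -0.000 0.092 0.000 -0.179 0.000 0.000; 0.047 -0.000 0.091 0.000 -0.179 0.000 0.000
```

Request:
apply_moves(
  plan="0.03 -0.01 0.1 0 -0.18 0 0; 0.03 0 0.1 0 -0.18 0 0; 0.03 0 0.1 0 -0.18 0 0; 0.03 0 0.1 0 -0.18 0 0; 0.04 0 0.1 0 -0.18 0 0",
)

```text
time_s: 7.8
eef_pos: [0.6058, -0.0746, 0.0647]
eef_rot: [-0.706, 0.708, -0.007, 0.009]
wrist_force: [-1.8, -7.6, 5.2]
opening: 0.126
```

```bash
python3 - <<'E'
from mv import *
st()
E
```

```text
t 7.8 p [605.8 -74.6  64.7] yaw -1.26 tilt [ 0.002 -1.    -0.003] F [-1.8 -7.6  5.2] M [-1.08  0.37  0.07] op 0.126 q6 [-0.32  0.46  1.63 -0.    1.04 -0.29]
```

Request:
apply_moves(
  plan="0.04 0 0.1 0 -0.18 0 0; 0.04 0 0.09 0 -0.18 0 0; 0.04 0 0.09 0 -0.18 0 0; 0.04 0 0.09 0 -0.18 0 0; 0.04 0 0.09 0 -0.18 0 0",
)

```text
time_s: 8.3
eef_pos: [0.6156, -0.0514, 0.0647]
eef_rot: [-0.705, 0.708, 0.031, -0.03]
wrist_force: [-1.6, -7.3, 5.3]
opening: 0.122
```

```bash
python3 - <<'E'
from mv import *
st()
a=ctrl.camera("scene");cv2.imwrite("pics/scene6.png",a[:,:,::-1])
q=(260,160);c=cv2.resize(a[q[1]:q[1]+100,q[0]:q[0]+120,::-1],None,fx=6,fy=6,interpolation=cv2.INTER_CUBIC)
cv2.imwrite("pics/z6.png",c)
E
```

```text
t 8.3 p [615.6 -51.4  64.7] yaw 4.93 tilt [ 0.002 -1.    -0.003] F [-1.6 -7.3  5.3] M [-1.08  0.27  0.03] op 0.122 q6 [-0.27  0.48  1.61 -0.    1.05 -0.36]
```

View pics/z6.png

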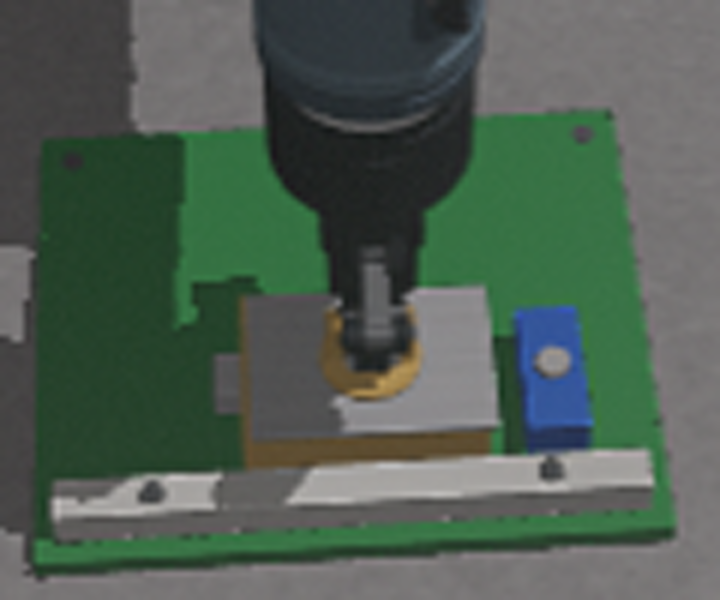

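Request:
apply_moves(
  plan="0.04 0 0 0 -0.01 0 0; 0.04 0 0 0 -0.01 0 0; 0.04 0 0 0 0 0 0; 0.03 0 0 0 0 0 0; 0 0 0 0 0 0 0",
)

```text
time_s: 8.85
eef_pos: [0.619, -0.05, 0.0648]
eef_rot: [-0.706, 0.707, 0.029, -0.034]
wrist_force: [-18.2, -4.9, 21.4]
opening: 0.126
```

```bash
cat > sn.py <<'E'
from mv import *
import sys
st()
t=np.radians(5.33);p,R,o=cur();f=o["wrist_force"];print("fence-frame F",np.round([f[0]*np.cos(t)+f[1]*np.sin(t),-f[0]*np.sin(t)+f[1]*np.cos(t),f[2]],1),"p",np.round([p[0]*np.cos(t)+p[1]*np.sin(t),-p[0]*np.sin(t)+p[1]*np.cos(t)],4))
if len(sys.argv)>1:
    k=sys.argv[1];a=ctrl.camera("scene");cv2.imwrite(f"pics/scene{k}.png",a[:,:,::-1])
    q=(260,180);c=cv2.resize(a[q[1]:q[1]+70,q[0]:q[0]+100,::-1],None,fx=8,fy=8,interpolation=cv2.INTER_CUBIC)
    cv2.imwrite(f"pics/z{k}.png",c)
E
python3 sn.py
```

```text
t 8.85 p [619.  -50.   64.8] yaw 5.04 tilt [-0.007 -1.    -0.001] F [-18.2  -4.9  21.4] M [-0.74  3.12 -0.05] op 0.126 q6 [-0.27  0.49  1.6  -0.    1.06 -0.36]
fence-frame F [-18.5  -3.2  21.4] p [ 0.6117 -0.1072]
```

```bash
python3 sn.py 7
```

```text
t 8.85 p [619.  -50.   64.8] yaw 5.04 tilt [-0.007 -1.    -0.001] F [-18.2  -4.9  21.4] M [-0.74  3.12 -0.05] op 0.126 q6 [-0.27  0.49  1.6  -0.    1.06 -0.36]
fence-frame F [-18.5  -3.2  21.4] p [ 0.6117 -0.1072]
```

View pics/z7.png

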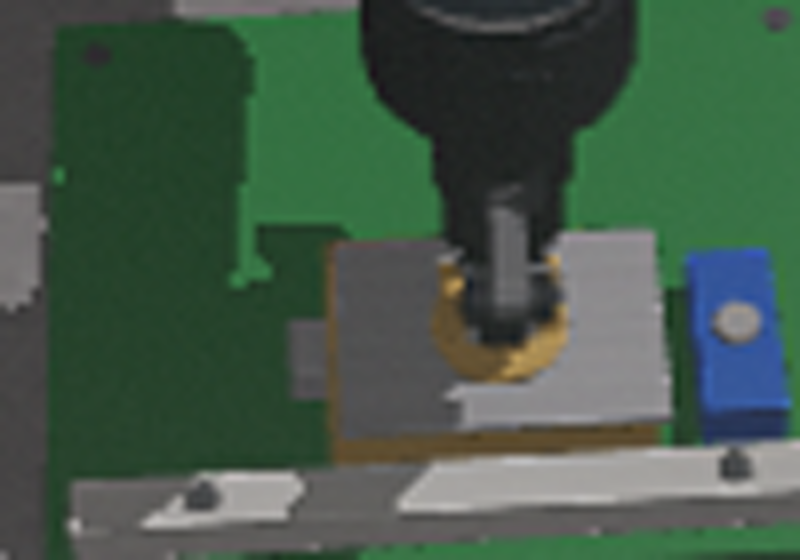

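Request:
apply_moves(
  plan="0 -0.03 0 0 0 0 0; 0.02 -0.01 0 0 0 0 0; 0.02 0 0 0 0 0 0; 0.02 0 0 0 0 0 0; 0 0 0 0 0 0 0",
)

```text
time_s: 9.4
eef_pos: [0.624, -0.0484, 0.0649]
eef_rot: [0.707, -0.706, -0.03, 0.032]
wrist_force: [-5.8, -0.4, 3.4]
opening: 0.12
```

```bash
python3 sn.py 8
```

```text
t 9.4 p [624.  -48.4  64.9] yaw 5.02 tilt [-0.002 -1.     0.001] F [-5.8 -0.4  3.4] M [-0.21  0.9   0.02] op 0.12 q6 [-0.27  0.5   1.59 -0.    1.06 -0.35]
fence-frame F [-5.9  0.1  3.4] p [ 0.6169 -0.1061]
```

View pics/z8.png

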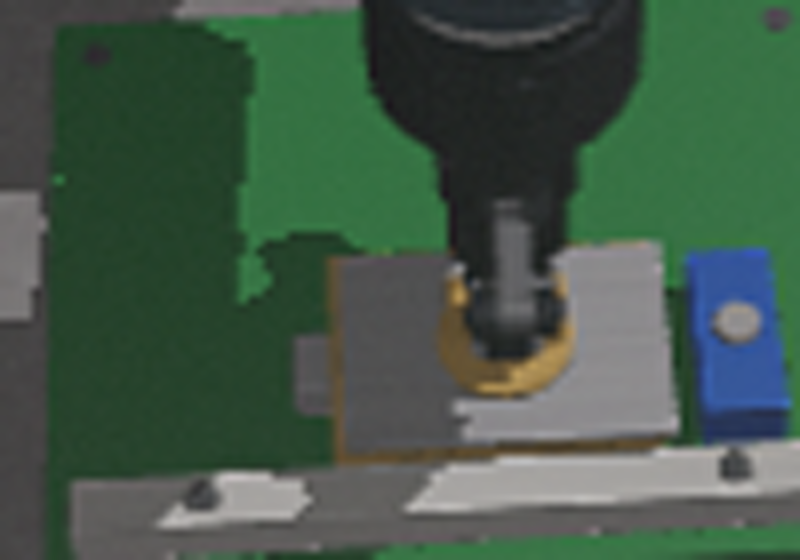

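Request:
apply_moves(
  plan="0.02 0 0 0 0 0 0; 0.02 0 0 0 0 0 0; 0.01 0 0 0 0 0 0; 0 0 0 0 0 0 0; 0 0 0 0 0 0 0",
)

```text
time_s: 9.95
eef_pos: [0.6248, -0.0483, 0.0649]
eef_rot: [0.707, -0.706, -0.029, 0.033]
wrist_force: [-11.3, -1.6, 8.8]
opening: 0.123
```

```bash
python3 sn.py
```

```text
t 9.95 p [624.8 -48.3  64.9] yaw 5.04 tilt [-0.006 -1.     0.001] F [-11.3  -1.6   8.8] M [-0.39  2.14  0.03] op 0.123 q6 [-0.27  0.5   1.58 -0.    1.07 -0.35]
fence-frame F [-11.4  -0.6   8.8] p [ 0.6176 -0.1062]
```

Request:
apply_moves(
  plan="-0.015 -0.01 0.03 0 0 0 0; 0 0 0.04 0 0 0 0; 0 0 0.04 0 0 0 0; 0 0 0.04 0 0 0 0; 0 0 0 0 0 0 0",
)

```text
time_s: 10.45
eef_pos: [0.6243, -0.0433, 0.0651]
eef_rot: [-0.705, 0.708, 0.03, -0.032]
wrist_force: [-8.0, -9.9, 2.4]
opening: 0.127
```

```bash
python3 sn.py
```

```text
t 10.45 p [624.3 -43.3  65.1] yaw 5.02 tilt [-0.004 -1.    -0.003] F [-8.  -9.9  2.4] M [-1.83  1.36  0.07] op 0.127 q6 [-0.26  0.5   1.59 -0.    1.06 -0.34]
fence-frame F [-8.9 -9.1  2.4] p [ 0.6176 -0.1011]
```

Request:
apply_moves(
  plan="0 0 0.03 0 0 0 0; 0 0 0.03 0 0 0 0; 0 0 0.03 0 0 0 0; 0 0 0.02 0 0 0 0; 0 0 0 0 0 0 0",
)

```text
time_s: 10.95
eef_pos: [0.6238, -0.038, 0.0651]
eef_rot: [-0.705, 0.708, 0.03, -0.032]
wrist_force: [-8.1, -11.2, 2.5]
opening: 0.127
```

```bash
python3 sn.py 9
```

```text
t 10.95 p [623.8 -38.   65.1] yaw 5.02 tilt [-0.004 -1.    -0.003] F [ -8.1 -11.2   2.5] M [-1.95  1.43  0.06] op 0.127 q6 [-0.25  0.49  1.59 -0.01  1.06 -0.33]
fence-frame F [ -9.1 -10.4   2.5] p [ 0.6176 -0.0958]
```

View pics/z9.png

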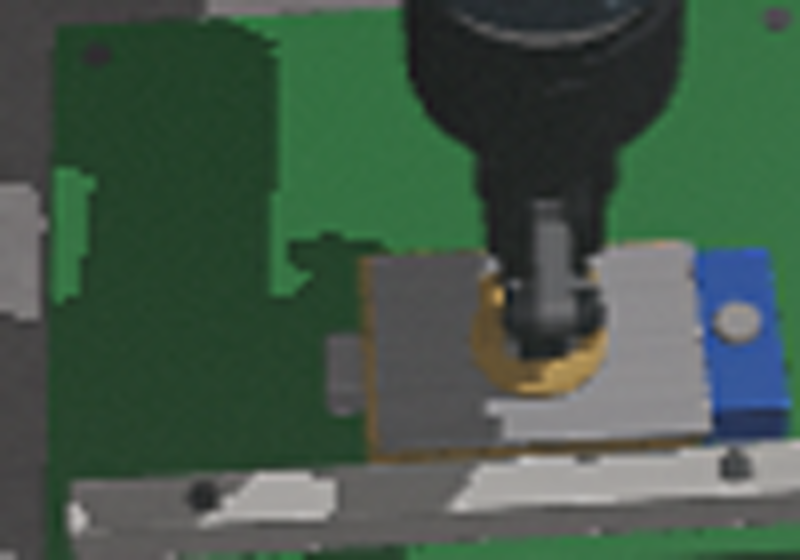

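Request:
apply_moves(
  plan="0 0 0.02 0 0 0 0; 0 0 0.02 0 0 0 0; 0 0 0.02 0 0 0 0; 0 0 0 0 0 0 0; 0 0 0 0 0 0 0",
)

```text
time_s: 11.5
eef_pos: [0.6237, -0.0356, 0.0652]
eef_rot: [-0.705, 0.708, 0.03, -0.032]
wrist_force: [-8.3, -12.7, 2.2]
opening: 0.123
```

```bash
python3 sn.py
```

```text
t 11.5 p [623.7 -35.6  65.2] yaw 5.02 tilt [-0.004 -1.    -0.004] F [ -8.3 -12.7   2.2] M [-2.27  1.45  0.08] op 0.123 q6 [-0.24  0.49  1.59 -0.01  1.06 -0.33]
fence-frame F [ -9.4 -11.9   2.2] p [ 0.6177 -0.0933]
```

Request:
apply_moves(
  plan="0 0 0.02 0 0 0 0; 0 0 0.02 0 0 0 0; 0 0 0.01 0 0 0 0; 0 0 0 0 0 0 0; 0 0 0 0 0 0 0",
)

```text
time_s: 12.0
eef_pos: [0.6237, -0.0352, 0.0654]
eef_rot: [-0.704, 0.709, 0.03, -0.032]
wrist_force: [-8.2, -19.0, 2.6]
opening: 0.117
```

```bash
python3 sn.py a
```

```text
t 12.0 p [623.7 -35.2  65.4] yaw 5.02 tilt [-0.004 -1.    -0.007] F [ -8.2 -19.    2.6] M [-3.54  1.56  0.21] op 0.117 q6 [-0.24  0.49  1.59 -0.01  1.06 -0.33]
fence-frame F [ -9.9 -18.2   2.6] p [ 0.6177 -0.0929]
```

View pics/za.png

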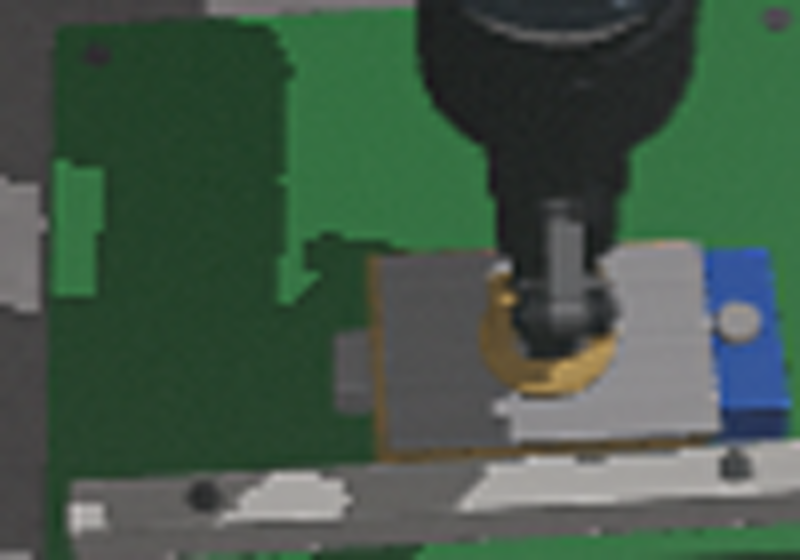

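Request:
apply_moves(
  plan="0.02 0.02 -0.01 0 0 0 0; 0.02 0.02 -0.01 0 0 0 0; 0.02 0.02 0 0 0 0 0; 0 0 0 0 0 0 0; 0 0 0 0 0 0 0",
)

```text
time_s: 12.55
eef_pos: [0.624, -0.0355, 0.0649]
eef_rot: [-0.704, 0.709, 0.027, -0.035]
wrist_force: [-29.7, -18.7, 30.3]
opening: 0.121
```

```bash
python3 sn.py
```

```text
t 12.55 p [624.  -35.5  64.9] yaw 5.05 tilt [-0.011 -1.    -0.006] F [-29.7 -18.7  30.3] M [-2.97  4.83  0.16] op 0.121 q6 [-0.24  0.5   1.58 -0.01  1.07 -0.33]
fence-frame F [-31.3 -15.9  30.3] p [ 0.618  -0.0933]
```

Request:
apply_moves(
  plan="0.02 0 -0.01 0 0 0 0; 0.02 -0.005 -0.01 0 0 0 0; 0 0 0 0 0 0 0; 0 0 0 0 0 0 0; 0 0 0 0 0 0 0",
)

```text
time_s: 13.05
eef_pos: [0.6242, -0.0355, 0.065]
eef_rot: [-0.705, 0.708, 0.026, -0.037]
wrist_force: [-35.9, -15.0, 35.3]
opening: 0.128
```

```bash
python3 sn.py b
```

```text
t 13.05 p [624.2 -35.5  65. ] yaw 5.07 tilt [-0.015 -1.    -0.004] F [-35.9 -15.   35.3] M [-2.62  6.    0.16] op 0.128 q6 [-0.24  0.5   1.58 -0.01  1.08 -0.33]
fence-frame F [-37.1 -11.6  35.3] p [ 0.6182 -0.0933]
```

View pics/zb.png

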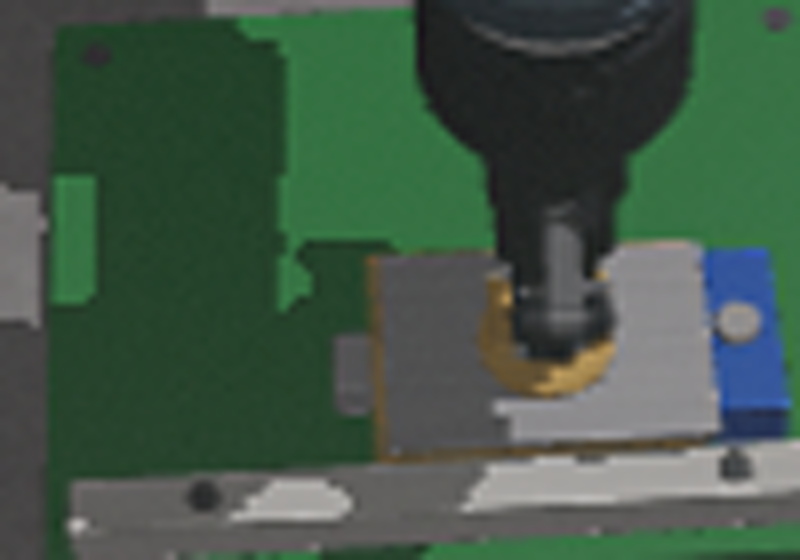

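Request:
apply_moves(
  plan="0 0 0 0 0 -0.05 0; 0 0 0 0 0 -0.05 0; 0 0 0 -0.02 0 -0.04 0; 0 0 0 0 0 0 0; 0 0 0 0 0 0 0",
)

```text
time_s: 13.6
eef_pos: [0.624, -0.0357, 0.0648]
eef_rot: [-0.704, 0.709, 0.032, -0.031]
wrist_force: [-35.7, -16.5, 35.9]
opening: 0.128
```

```bash
python3 sn.py
```

```text
t 13.6 p [624.  -35.7  64.8] yaw 5.07 tilt [ 0.001 -1.    -0.007] F [-35.7 -16.5  35.9] M [-2.67  6.32  0.08] op 0.128 q6 [-0.24  0.49  1.59 -0.01  1.05 -0.33]
fence-frame F [-37.1 -13.1  35.9] p [ 0.618  -0.0935]
```

Request:
apply_moves(
  plan="0 0 -0.01 0.03 0 0 0; 0 0 0 0.03 0 0 0; 0 0 0 0 0 0 0; 0 0 0 0 0 0 0; 0 0 0 0 0 0 0",
)

```text
time_s: 14.1
eef_pos: [0.624, -0.0358, 0.0647]
eef_rot: [0.707, -0.706, -0.032, 0.031]
wrist_force: [-35.7, -14.5, 36.1]
opening: 0.12
```

```bash
python3 sn.py c; python3 - <<'E'
from mv import *
b=ctrl.camera("top");cv2.imwrite("pics/topc.png",cv2.resize(b[140:250,270:390,::-1],None,fx=6,fy=6,interpolation=cv2.INTER_CUBIC))
# overlay model in scene frame
im=cv2.imread("pics/scenec.png");off=np.array([290,195]);c=cv2.resize(im[195:250,290:370],None,fx=10,fy=10,interpolation=cv2.INTER_CUBIC)
def draw(p,B,col):
    q=((proj("scene",place(B,p))-off+.5)*10-.5).astype(int)
    for a,b in [(0,1),(2,3),(4,5),(6,7),(0,2),(1,3),(4,6),(5,7),(0,4),(1,5),(2,6),(3,7)]: cv2.line(c,tuple(map(int,q[a])),tuple(map(int,q[b])),col,1)
t=np.radians(5.25);n=np.array([np.cos(t),np.sin(t)]);u=np.array([-n[1],n[0]])
fx=np.array([.6637,-.0588])@n-.009; sy=np.array([.6046,.0226])@u-.013
ctr=n*(fx-.035)+u*(sy-.05);print(ctr)
draw([*ctr,t],box(.07,.1,.012,.04),(0,0,255))
c2=ctr+n*.003+u*.003;draw([*c2,t],box(.07,.1,.04,.044),(255,0,255))
cv2.imwrite("pics/oc.png",c)
E
```

```text
t 14.1 p [624.  -35.8  64.7] yaw 5.09 tilt [ 0.001 -1.     0.001] F [-35.7 -14.5  36.1] M [-2.57  6.3   0.15] op 0.12 q6 [-0.25  0.49  1.59  0.    1.06 -0.34]
fence-frame F [-36.9 -11.1  36.1] p [ 0.6179 -0.0936]
[ 0.61773738 -0.03945825]
```

View pics/oc.png

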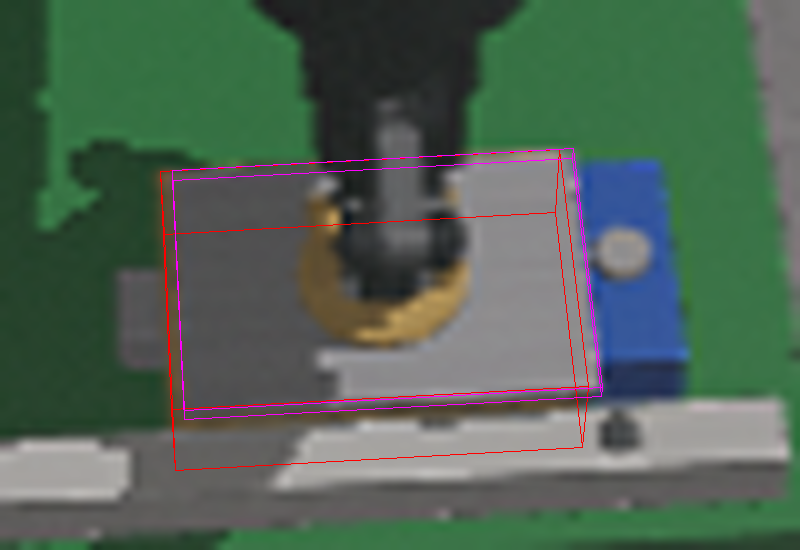

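View pics/topc.png

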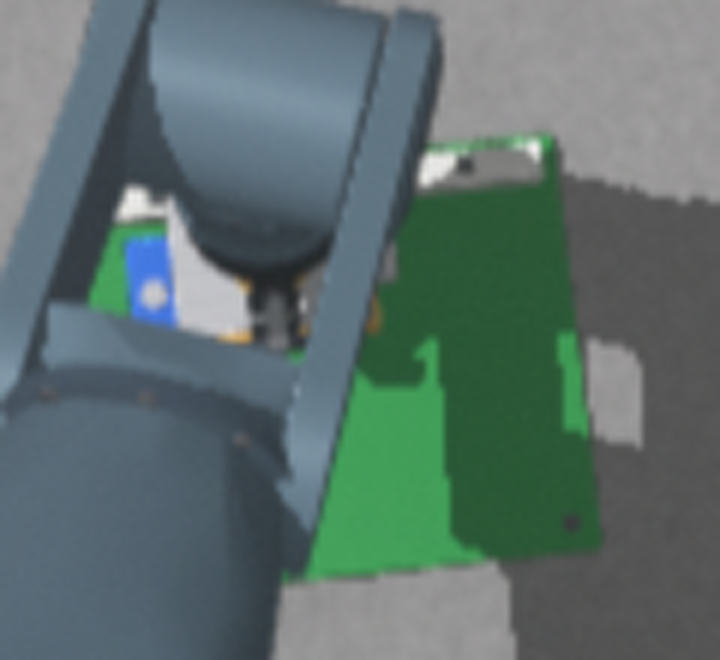

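View pics/zc.png

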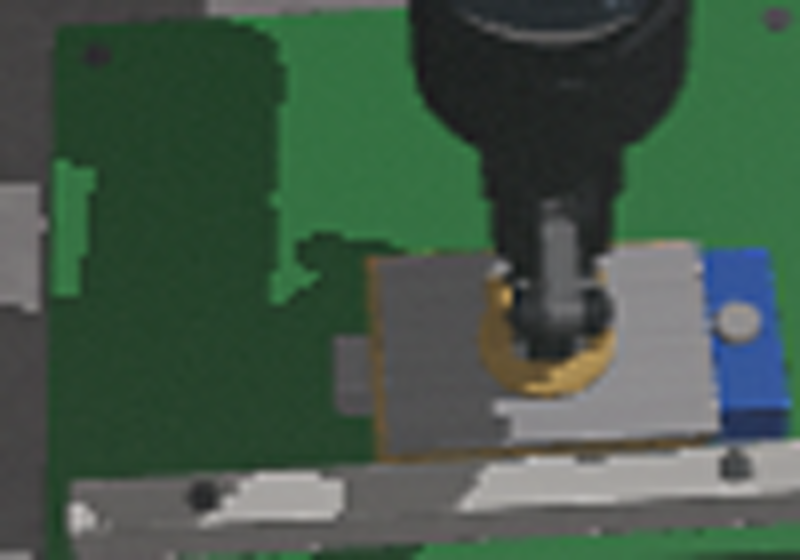

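Request:
apply_moves(
  plan="0.015 0 0 0 0 -0.01 0; 0.015 -0.01 0 0 0 -0.01 0; 0.01 0 0 0 0 -0.01 0; 0 0 0 0 0 0 0; 0 0 0 0 0 0 0",
)

```text
time_s: 14.7
eef_pos: [0.6241, -0.0358, 0.0647]
eef_rot: [0.707, -0.706, -0.032, 0.031]
wrist_force: [-42.7, -16.5, 39.2]
opening: 0.127
```

```bash
python3 sn.py d
```

```text
t 14.7 p [624.1 -35.8  64.7] yaw 5.1 tilt [ 0.    -1.     0.001] F [-42.7 -16.5  39.2] M [-2.81  7.35  0.11] op 0.127 q6 [-0.25  0.49  1.59  0.    1.06 -0.34]
fence-frame F [-44.1 -12.5  39.2] p [ 0.618  -0.0936]
```

View pics/zd.png

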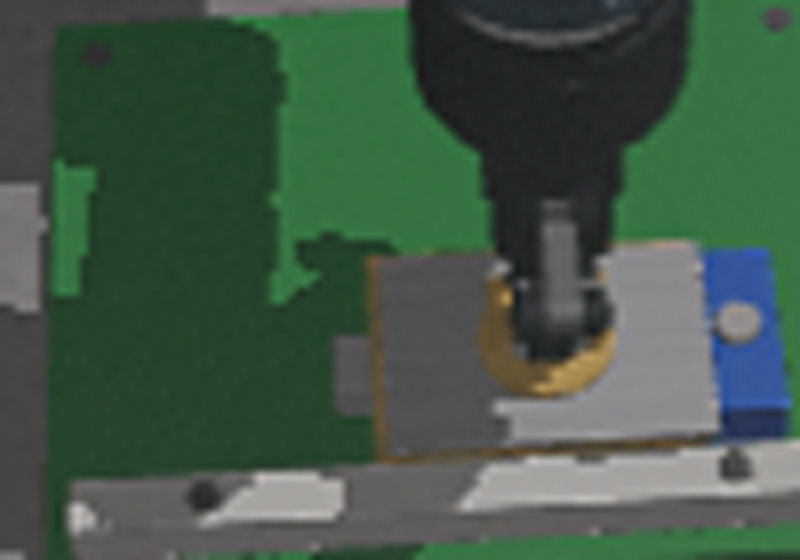

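```bash
python3 -c "
from bench import ctrl
print(ctrl.hand_in())"
```

```text
the job is handed in; nothing more can be done
None
```

The cover is on the lock case, and the case is in the corner against the fence and the stop. I handed in at about 14.7 s with the arm still pressing it.

**What I did:** I gripped the cover by its thumb turn and lowered it into the case until it seated. Then, still gripping the turn, I straightened the case and slid it first into the fence, then along it to the stop. I finished with the diagonal push.

**Last checks:**
- **Push:** the wrist read about 39 N down, 44 N into the fence and 12 N towards the stop. The tool was level and stayed in place as I raised the force.
- **Cover height:** the tool was at 64.7 mm, against 64.6 mm when the cover first seated, so it looks fully home.
- **Position:** shortly before the last small increase in push, the scene picture matched the predicted corner position to about 1 mm. The cover sits about 3 mm towards the fence and stop within its play in the case.
- **Bystanders:** I made no moves near the padlock, the screwdriver or the spray can.

**Limits and problems:**
- My first slide towards the fence stuck on friction because I was pressing down too hard. I eased the load and it went in.
- The top camera was mostly blocked by the arm at the end, so contact with fence and stop rests on the scene camera and the force readings.
- I could not measure the force actually reaching the fence. After board friction it could be as low as about 13 N.

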